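# Set the specimen holders out on their cold plates

## Task

Before sectioning, move the four specimen holders one by one from the white foam lid to the cold plates, each onto the plate whose outline matches the shape and size of its foot: upright, flat on the plate, centred in the outline and, for the square and the oblong ones, turned to line up with it. Set each down gently rather than letting it fall, and leave the empty mould and the forceps where they lie.

Things in the scene. Friction and masses are not known exactly. Their poses are not given: they have to be found in the camera images.
- wide_round: Loose specimen holder, 46 mm tall, 0.08 to 0.17 kg: dark steel round foot 60 mm in diameter, 10 mm thick; aluminium round neck 24 mm in diameter, 10 to 40 mm up (grip here); white block 20 mm square to 46 mm. Stands on the floor (26 mm above the bench) of a white foam lid 270 mm square, rim 34 mm high. Origin: centre of the underside; z up.
- small_round: Loose specimen holder, 46 mm tall, 0.08 to 0.17 kg: dark steel round foot only 32 mm in diameter, 10 mm thick; aluminium round neck 24 mm in diameter, 10 to 40 mm up (grip here); white block 20 mm square to 46 mm. Stands on the floor (26 mm above the bench) of a white foam lid 270 mm square, rim 34 mm high. Origin: centre of the underside; z up.
- square: Loose specimen holder, 46 mm tall, 0.08 to 0.17 kg: dark steel square foot 42 x 42 mm, 10 mm thick; aluminium square neck 24 x 24 mm, its faces across its x and y, 10 to 40 mm up (grip here); white block 20 mm square to 46 mm. Stands on the floor (26 mm above the bench) of a white foam lid 270 mm square, rim 34 mm high. Origin: centre of the underside; z up.
- oblong: Loose specimen holder, 46 mm tall, 0.08 to 0.17 kg: dark steel oblong foot 68 mm (its x) x 28 mm (its y), 10 mm thick; aluminium square neck 24 x 24 mm, its faces across its x and y, 10 to 40 mm up (grip here); white block 20 mm square to 46 mm. Stands on the floor (26 mm above the bench) of a white foam lid 270 mm square, rim 34 mm high. Origin: centre of the underside; z up.
- plate_wide_round: Fixed round aluminium cold plate, 92 mm in diameter, 8 mm thick, flat on the bench, its flat top inlaid with a thin black outline: a circle 72 mm in outer diameter (6 mm larger all round than the foot it is meant for). Origin: centre of its underside; z up; outline centred on it.
- plate_small_round: Fixed round aluminium cold plate, 92 mm in diameter, 8 mm thick, flat on the bench, its flat top inlaid with a thin black outline: a circle 44 mm in outer diameter (6 mm larger all round than the foot it is meant for). Origin: centre of its underside; z up; outline centred on it.
- plate_square: Fixed round aluminium cold plate, 92 mm in diameter, 8 mm thick, flat on the bench, its flat top inlaid with a thin black outline: a square of 54 x 54 mm, sides along its x and y (6 mm larger all round than the foot it is meant for). Origin: centre of its underside; z up; outline centred on it.
- plate_oblong: Fixed round aluminium cold plate, 92 mm in diameter, 8 mm thick, flat on the bench, its flat top inlaid with a thin black outline: an oblong of 80 mm (along its x) x 40 mm (along its y) (6 mm larger all round than the foot it is meant for). Origin: centre of its underside; z up; outline centred on it.
- mould: Bystander: empty grey embedding mould, an open box 26 x 26 x 10 mm, on the foam lid between the holders. Origin: centre of its underside.
- forceps: Bystander: dark steel forceps, 131 mm long (along its x), 11 mm wide, 8 mm high, lying on the bench among the cold plates. Origin: its underside, near mid-length.

How it is judged:
At the end, for the whole second after the job is handed in: Each holder stands at rest on the plate with the matching outline: flat on it (within 3 mm), within 10 mm of the outline's centre, upright within 0.1 rad; the square one's sides (any way round) and the oblong one's length (either way round) within 0.2 rad of the outline's (horizontal distance between wide_round and plate_wide_round below 0.01 m and z of wide_round in the frame of plate_wide_round between 0.005 and 0.011 m and angle between each of wide_round, small_round, square, oblong's own z axis and vertical below 0.1 rad and linear speed of each of wide_round, small_round, square, oblong below 0.02 m/s and horizontal distance between small_round and plate_small_round below 0.01 m and z of small_round in the frame of plate_small_round between 0.005 and 0.011 m and horizontal distance between square and plate_square below 0.01 m and z of square in the frame of plate_square between 0.005 and 0.011 m and horizontal distance between oblong and plate_oblong below 0.01 m and z of oblong in the frame of plate_oblong between 0.005 and 0.011 m and (angle between the x axis of square and the x axis of plate_square, either way round below 0.2 rad or angle between the x axis of square and the y axis of plate_square, either way round below 0.2 rad) and angle between the x axis of oblong and the x axis of plate_oblong, either way round below 0.2 rad); the robot touches nothing.
It fails at once if a holder falls or is thrown (moves faster than 0.6 m/s without the fingers on it) ((linear speed of wide_round above 0.6 m/s and contact force between the fingers and wide_round below 0.05 N) or (linear speed of small_round above 0.6 m/s and contact force between the fingers and small_round below 0.05 N) or (linear speed of square above 0.6 m/s and contact force between the fingers and square below 0.05 N) or (linear speed of oblong above 0.6 m/s and contact force between the fingers and oblong below 0.05 N)).
It fails at once if the empty mould or the forceps is moved more than 25 mm (distance of any of mould, forceps from where it was at the start of the episode above 0.025 m).
It also fails if it takes over 106 s, if anything falls off the work surface, if the arm or the gripper's body presses on something with over 40 N, if the wrist force passes 120 N, or if a joint passes its speed limit or range.

## Robot

A 6-joint arm with a two-finger parallel gripper is mounted at the origin on the work surface. World frame = base frame: x ahead of the robot, y to its left, z up, the work surface at z = 0. Lengths are in m, angles in rad, forces in N, time in s.
With the tool pointing down it reaches from about 0.425 to 1.125 m from the base axis. Payload 14.9 kg.
Tool frame: the origin (TCP) lies on the centre line of the jaws, within the pads' length; the fingertips stand 14 mm ahead of it and the grasp point (between the pads) lies 5 mm behind it; x points along the fingers, z is the direction in which the jaws open and shut, and the axes are right-handed (so a half turn about x gives the same grasp; the last joint's range is limited). The gripper opens to 91 mm and grips with 3 to 60 N. Pads are 32 mm wide; open, the fingers measure 118 mm over their backs; the gripper's body (76 mm by 178 mm) begins 60 mm behind the grasp point.
Start: joints at [-1.16, 0.379, 1.734, -0, 1.028, -0.033], TCP at [0.301, -0.632, 0.228] pointing down, gripper open.
Joint ranges: [-2.77, 2.77], [-0.74, 2.19], [0, 2.66], [-1.06, 4.2], [0.31, 2.87], [-3.08, 3.08]. Speed limits (rad/s): [1.89, 1.89, 2.39, 3.14, 3.14, 3.14].

## Interface

Orientations are given as a unit quaternion [x, y, z, w].
In Python, from rig import env gives the robot as it stands. The module is installed in compiled form; this text tells all that it offers. Calls block until the motion is done:
- env.move_pose(position, orientation): joint-space move of the TCP to a pose.
- env.move_straight(position, attitude=None, max_speed=0.15, max_force=None): straight line of the TCP; attitude=None keeps the orientation; max_speed is the mean speed in m/s. With max_force (N) it stops when the force on the tool has changed by that much, and returns True; else False.
- env.set_joints(angles): joint-space move.
- env.gripper_to(opening, grasp_force=None): finger opening in m; grasp_force is the grip in N (None keeps the last); returns when the fingers have stopped.
- env.hold(seconds).
- env.ik(position, orientation): joint angles nearest the present ones, or None.
- env.sense(): the state.
- env.capture(name): name is "side" or "top"; returns a dict with "pixels" (420x560x3 uint8, red, green, blue), "fx", "fy", "cx", "cy" (pixels), "position" and "orientation" of the camera in the world. Camera axes: x right, y up, looking along -z (the intrinsics and any distortion apply to the point x, -y, -z); pixel columns grow to the right and rows downward; lengths in m; the calibration is good to about 2 mm. A picture is of the moment at which its call begins. There is no depth.
A pose or a line that the arm cannot do raises env.Unreachable and nothing moves.
- env.finish_job(): hands the job in, once; it reports no verdict.
The state is a dict: "time_s": time; "joint_positions": joint angles; "qd": joint speeds; "effort": joint torques, N m; "tcp_pos": TCP position; "tcp_rot": TCP orientation; "wrist_force": force on the tool from outside, world axes, zero at the start; "wrist_torque": the same for the moment, N m; "opening": finger opening in m.
Only numpy, scipy, OpenCV 4.12 (cv2) and the standard library are available. Lean on these libraries where they do the work, as an engineer would, in place of code of your own. Each camera call takes 0.05 s, during which the arm holds its last target. There are 200 camera calls.

## Working session

There is one attempt and no reset: what is moved stays moved. The work goes in short steps, each a Python script; the robot and the scene stay as the last script left them, time stands still between calls to the robot, and variables do not carry over. Pictures are saved under pics/ and viewed, about 12 in all and at most 16, crops included, and the job is handed in when it is done.

```bash
mkdir -p pics
python3 - <<'E'
from rig import env
import cv2,json
s=env.sense();print(s['time_s'],s['tcp_pos'],s['tcp_rot'],s['opening'])
for n in("top","side"):
    c=env.capture(n);cv2.imwrite(f"pics/{n}0.png",c["pixels"][:,:,::-1])
    print({k:v for k,v in c.items() if k!="pixels"})
E
```

```text
0.0 [ 0.3003988  -0.63184402  0.22728987] [ 0.37791945  0.59810604 -0.37748846  0.59745169] 0.09116783658152706
{'fx': 492.9141248938377, 'fy': 492.9141248938377, 'cx': 276.7740015662024, 'cy': 212.82682815774874, 'position': array([0.410353  , 0.01678547, 0.95791122]), 'orientation': array([-0.05594785,  0.04883391,  0.70581592, -0.704492  ])}
{'fx': 517.9339044609193, 'fy': 517.9339044609193, 'cx': 284.01754176935117, 'cy': 205.61948294990356, 'position': array([0.084791  , 0.58992383, 0.57506059]), 'orientation': array([-0.15227077,  0.42883463,  0.83181735, -0.31779611])}
```

View pics/top0.png

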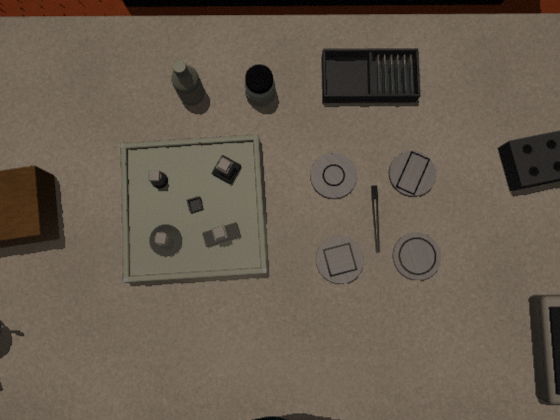

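View pics/side0.png

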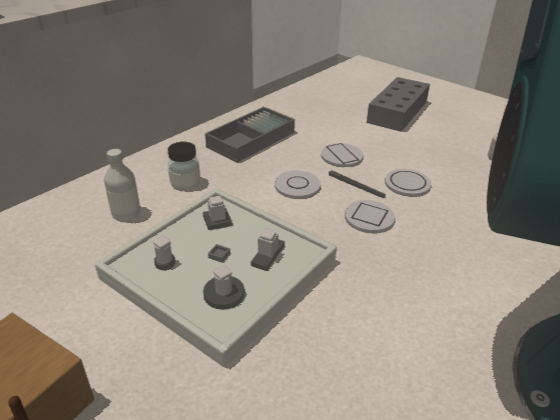

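The top view shows the lid at about (195,208), with wide_round at (165,240), small_round at (157,180), square at (226,168), oblong at (222,235) and the mould at (195,205). The plates are small round at (333,175), oblong at (412,173), square at (340,260) and wide round at (417,256), with the forceps between them at (376,218). Next I'll rectify to metric views: the foot tops (z=0.036) and the plate tops (z=0.008).

```bash
cat > h.py <<'E'
import numpy as np,cv2
from scipy.spatial.transform import Rotation as R
from rig import env
def project(c,P):
    p=R.from_quat(c["orientation"]).inv().apply(np.atleast_2d(P)-c["position"])
    return np.c_[c["cx"]+c["fx"]*p[:,0]/-p[:,2], c["cy"]+c["fy"]*p[:,1]/p[:,2]]
def backproj(c,uv,z):
    uv=np.atleast_2d(np.asarray(uv,float))
    d=np.c_[(uv[:,0]-c["cx"])/c["fx"],-(uv[:,1]-c["cy"])/c["fy"],-np.ones(len(uv))]
    d=R.from_quat(c["orientation"]).apply(d); p=c["position"]
    return p+d*((z-p[2])/d[:,2])[:,None]
def rect(c,x0,x1,y0,y1,z,s=2000,gain=1.6,grid=True):
    # image up=+x, left=+y
    W,H=int((y1-y0)*s),int((x1-x0)*s)
    v,u=np.mgrid[0:H,0:W]
    P=np.c_[(x1-v.ravel()/s),(y1-u.ravel()/s),np.full(W*H,z)]
    q=project(c,P).astype(np.float32).reshape(H,W,2)
    im=cv2.remap(c["pixels"][:,:,::-1].copy(),q[...,0],q[...,1],cv2.INTER_CUBIC)
    im=np.clip(im*gain,0,255).astype(np.uint8)
    if grid:
        for x in np.arange(np.ceil(x0*20)/20,x1,.05):
            r=int((x1-x)*s);cv2.line(im,(0,r),(W,r),(0,0,255),1);cv2.putText(im,f"x{x:.2f}",(0,r-2),0,.4,(0,0,255))
        for y in np.arange(np.ceil(y0*20)/20,y1,.05):
            k=int((y1-y)*s);cv2.line(im,(k,0),(k,H),(255,0,0),1);cv2.putText(im,f"y{y:.2f}",(k,12),0,.4,(255,0,0))
    return im
E
python3 - <<'E'
from h import *
c=env.capture("top");d=env.capture("side")
import pickle;pickle.dump((c,d),open("cams.pkl","wb"))
for n,uv,z in[("lidcorners",[(123,145),(258,137),(265,272),(125,281)],.034),("plates",[(333,175),(412,173),(340,260),(417,256)],.008),("feet",[(165,240),(157,180),(226,168),(222,235)],.036)]:
    print(n,backproj(c,uv,z)[:,:2].round(3).tolist())
print("side plates",backproj(d,[(298,184),(342,154),(370,216),(408,182)],.008)[:,:2].round(3).tolist())
E
```

```text
lidcorners [[0.682, 0.324], [0.697, 0.062], [0.437, 0.048], [0.421, 0.309]]
plates [[0.627, -0.085], [0.631, -0.24], [0.46, -0.095], [0.468, -0.243]]
feet [[0.497, 0.236], [0.612, 0.255], [0.635, 0.123], [0.506, 0.129]]
side plates [[0.622, -0.081], [0.628, -0.237], [0.457, -0.089], [0.464, -0.237]]
```

Run:
```python
from h import *
import pickle;c,d=pickle.load(open("cams.pkl","rb"))
A=rect(c,.44,.68,.06,.30,.036,1650,2.2);B=rect(d,.44,.68,.06,.30,.036,1650,1.5)
cv2.imwrite("pics/lid1.png",np.hstack([A,B]))
A=rect(c,.40,.68,-.30,-.04,.008,1520,1.8);B=rect(d,.40,.68,-.30,-.04,.008,1520,1.3)
cv2.imwrite("pics/pl1.png",np.hstack([A,B]))
```

```text
(no output)
```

View pics/lid1.png

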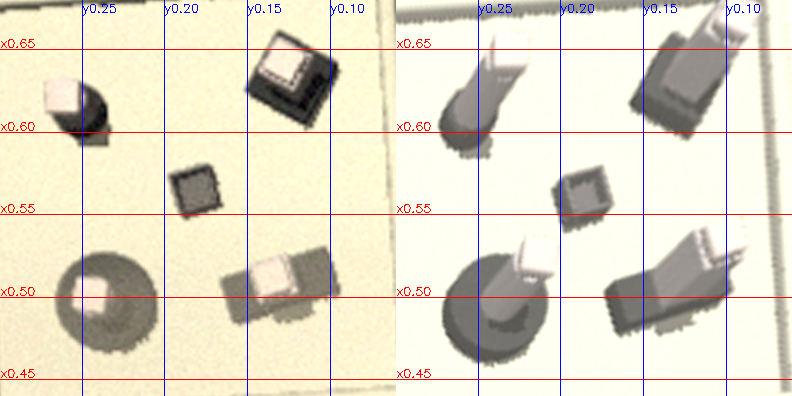

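View pics/pl1.png

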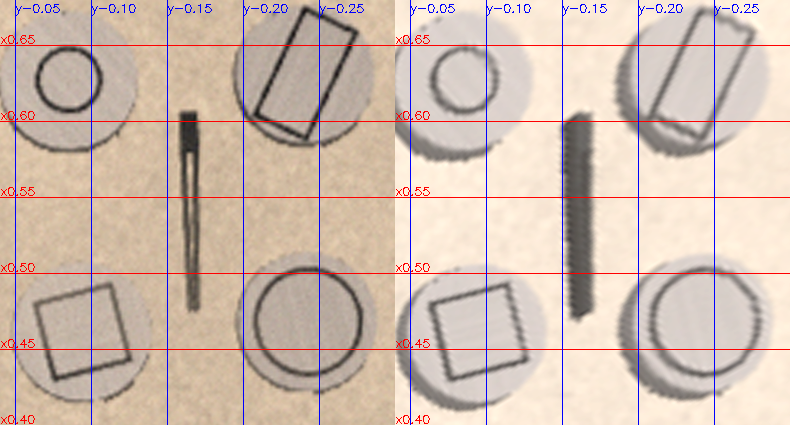

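Both cameras agree on the plates to about 1 mm. I'll check my holder estimates by overlaying wireframe models in both views, and check reach and clearances.

```bash
cat >> h.py <<'E'
HOLD=dict(wide=(.497,.2370,0),small=(.614,.2525,0),square=(.632,.1235,-.51),oblong=(.506,.1300,-1.29))
PLATE=dict(wide=(.4685,-.243,0),small=(.6277,-.0853,0),square=(.462,-.0945,.254),oblong=(.6313,-.2423,-.456))
SH=dict(wide=(30,),small=(16,),square=(21,21),oblong=(34,14))
def loop(s,grow,x,y,a,z,shape=None):
    d=shape or SH[s]
    if len(d)==1: t=np.linspace(0,2*np.pi,40);p=np.c_[np.cos(t),np.sin(t)]*(d[0]+grow)
    else: p=np.array([(1,1),(-1,1),(-1,-1),(1,-1),(1,1)])*(np.array(d)+grow)
    c,q=np.cos(a),np.sin(a); p=p/1000@np.array([[c,q],[-q,c]])
    return np.c_[p+[x,y],np.full(len(p),z)]
def overlay(c,poses,z0,roi,s,gain):
    u0,v0,u1,v1=roi
    im=cv2.resize(c["pixels"][v0:v1,u0:u1,::-1],None,fx=s,fy=s,interpolation=cv2.INTER_CUBIC)
    im=np.clip(im*gain,0,255).astype(np.uint8)
    for n,(x,y,a) in poses.items():
        for L,col in[(loop(n,0,x,y,a,z0+.01),(0,255,0)),(loop(n,0,x,y,a,z0),(0,160,255)),(loop(n,0,x,y,a,z0+.046,(10,10)),(0,0,255))]:
            q=((project(c,L)-[u0,v0]+.5)*s).astype(int);cv2.polylines(im,[q],False,col,1)
    return im
def quat(a):
    x=np.array([0,0,-1.]);z=np.array([np.cos(a),np.sin(a),0]);y=np.cross(z,x)
    return R.from_matrix(np.c_[x,y,z]).as_quat()
E
python3 - <<'E'
from h import *
import pickle;c,d=pickle.load(open("cams.pkl","rb"))
A=overlay(c,HOLD,.026,(140,140,260,270),4.4,2);B=overlay(d,HOLD,.026,(140,185,300,315),4.4,1.3)
B=B[:,:]
im=np.hstack([A,B]);f=800/im.shape[1];cv2.imwrite("pics/ov.png",im if f>1 else np.hstack([cv2.resize(A,None,fx=.64,fy=.64),cv2.resize(B,None,fx=.64,fy=.64)]))
s=env.sense();print(R.from_quat(s['tcp_rot']).as_matrix().round(3))
for n in HOLD:
  for k,(P,z) in dict(pick=(HOLD[n],.054),place=(PLATE[n],.036)).items():
    for j in range(4):
      a=P[2]+j*np.pi/2
      q=env.ik([P[0],P[1],z],quat(a));q2=env.ik([P[0],P[1],.16],quat(a))
      print(n,k,j,None if q is None else np.round(q,2),q2 is not None and round(q2[5],2))
E
```

```text
[[-0.     0.903  0.429]
 [ 0.001  0.429 -0.903]
 [-1.     0.    -0.001]]
wide pick 0 [ 0.4   0.42  2.09 -0.    0.63  0.4 ] 0.4
wide pick 1 [ 0.4   0.42  2.09 -0.    0.63 -1.17] -1.17
wide pick 2 [ 0.4   0.42  2.09 -0.    0.63 -2.74] -2.74
wide pick 3 [ 0.4   0.42  2.09 -0.    0.63  1.97] 1.97
wide place 0 [-0.52  0.43  2.13 -0.    0.58 -0.52] -0.52
wide place 1 [-0.52  0.43  2.13 -0.    0.58 -2.09] -2.09
wide place 2 [-0.52  0.43  2.13 -0.    0.58  2.62] 2.62
wide place 3 [-0.52  0.43  2.13 -0.    0.58  1.05] 1.05
small pick 0 [ 0.36  0.56  1.85 -0.    0.73  0.36] 0.36
small pick 1 [ 0.36  0.56  1.85 -0.    0.73 -1.22] -1.22
small pick 2 [ 0.36  0.56  1.85 -0.    0.73 -2.79] -2.79
small pick 3 [ 0.36  0.56  1.85 -0.    0.73  1.93] 1.93
small place 0 [-0.17  0.55  1.92 -0.    0.68 -0.17] -0.17
small place 1 [-0.17  0.55  1.92 -0.    0.68 -1.74] -1.74
small place 2 [-0.17  0.55  1.92 -0.    0.68  2.97] 2.97
small place 3 [-0.17  0.55  1.92 -0.    0.68  1.4 ] 1.4
square pick 0 [ 0.16  0.53  1.9  -0.    0.71  0.67] 0.67
square pick 1 [ 0.16  0.53  1.9  -0.    0.71 -0.9 ] -0.9
square pick 2 [ 0.16  0.53  1.9  -0.    0.71 -2.47] -2.47
square pick 3 [ 0.16  0.53  1.9  -0.    0.71  2.24] 2.24
square place 0 [-0.25  0.37  2.24 -0.    0.53 -0.51] -0.51
square place 1 [-0.25  0.37  2.24 -0.    0.53 -2.08] -2.08
square place 2 [-0.25  0.37  2.24 -0.    0.53  2.64] 2.64
square place 3 [-0.25  0.37  2.24 -0.    0.53  1.07] 1.07
oblong pick 0 [ 0.21  0.39  2.14 -0.    0.61  1.5 ] 1.5
oblong pick 1 [ 0.21  0.39  2.14 -0.    0.61 -0.07] -0.07
oblong pick 2 [ 0.21  0.39  2.14 -0.    0.61 -1.64] -1.64
oblong pick 3 [ 0.21  0.39  2.14 -0.    0.61  3.07] 3.07
oblong place 0 [-0.4   0.6   1.83 -0.    0.72  0.06] 0.06
oblong place 1 [-0.4   0.6   1.83 -0.    0.72 -1.52] -1.52
oblong place 2 None False
oblong place 3 [-0.4   0.6   1.83 -0.    0.72  1.63] 1.63
```

View pics/ov.png

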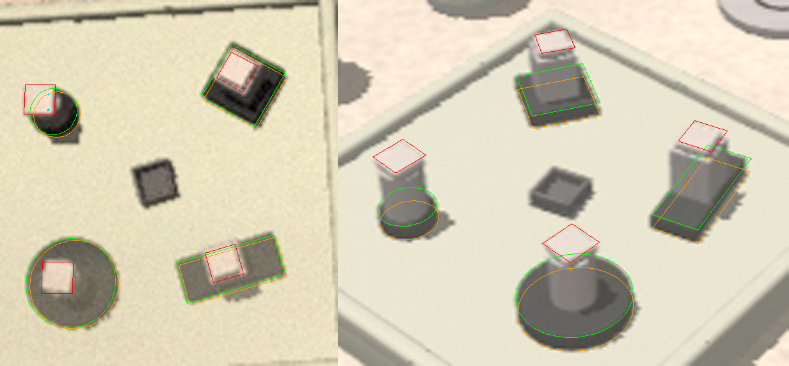

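The overlay fits in both views to about 1–2 mm: the top view nearly exact, the side view slightly off on the square. I'll start with wide_round and check after the grasp.

```bash
cat >> h.py <<'E'
ZP=.16
def pick(n,j=0):
    x,y,a=HOLD[n];q=quat(a+j*np.pi/2)
    env.move_pose([x,y,ZP],q); env.gripper_to(.055)
    env.move_straight([x,y,.075],max_speed=.15)
    hit=env.move_straight([x,y,.054],max_speed=.05,max_force=8)
    env.gripper_to(0,25); s=env.sense();print(n,"hit",hit,"z",s["tcp_pos"].round(4),"open",round(s["opening"],4))
    env.move_straight([x,y,ZP],max_speed=.15)
    s=env.sense();print("lift open",round(s["opening"],4),"F",s["wrist_force"].round(2),"t",s["time_s"])
def place(n,j=0,off=(0,0),da=0):
    x,y,a=PLATE[n];x+=off[0];y+=off[1];q=quat(a+da+j*np.pi/2)
    env.move_pose([x,y,ZP],q)
    env.move_straight([x,y,.048],max_speed=.12)
    hit=env.move_straight([x,y,.0345],max_speed=.02,max_force=4)
    s=env.sense();print("place hit",hit,"z",s["tcp_pos"].round(4))
    env.gripper_to(.055); env.move_straight([x,y,ZP],max_speed=.15)
    print("t",env.sense()["time_s"])
E
python3 - <<'E'
from h import *
pick("wide")
d=env.capture("side");c=env.capture("top")
z=env.sense()["tcp_pos"][2]-.028
P={"wide":HOLD["wide"]}
A=overlay(c,P,z,(120,170,260,300),2.8,2);B=overlay(d,P,z,(150,170,330,300),2.1,1.3)
h=min(len(A),len(B));cv2.imwrite("pics/g1.png",np.hstack([A[:h],B[:h]]))
E
```

```text
wide hit False z [0.4971 0.237  0.0541] open 0.0233
lift open 0.0235 F [ 0.51 -0.49 -1.28] t 6.7583
```

View pics/g1.png

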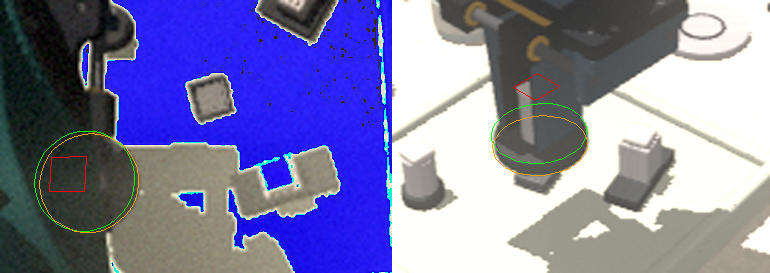

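wide_round is held: the opening is 23.5 mm on a 24 mm neck, the load is about 1.3 N, and its foot fits the predicted outline at about (540,150). Now I'll place it.

Run:
```python
from h import *
place("wide"); pick("oblong",1); place("oblong",1)
```

```text
place hit True z [ 0.4684 -0.243   0.036 ]
t 11.9
oblong hit False z [0.5061 0.13   0.0542] open 0.0237
lift open 0.0238 F [-0.08 -0.02 -0.84] t 16.2333
place hit True z [ 0.6312 -0.2423  0.036 ]
t 20.9833
```

Contact came at exactly the expected height both times. I'll do the other two and then look.

Run:
```python
from h import *
pick("square"); place("square"); pick("small"); place("small")
env.move_pose([.301,-.632,.228],quat(-1.13))
c=env.capture("top");d=env.capture("side")
import pickle;pickle.dump((c,d),open("cams2.pkl","wb"))
A=overlay(c,PLATE,.008,(310,140,445,285),2.95,1.7);B=overlay(d,PLATE,.008,(265,130,440,270),2.25,1.1)
h=min(len(A),len(B));cv2.imwrite("pics/end.png",np.hstack([A[:h],B[:h]]))
```

```text
square hit False z [0.6322 0.1235 0.0542] open 0.024
lift open 0.0238 F [ 0.15 -0.2  -1.66] t 25.8
place hit True z [ 0.4619 -0.0945  0.0359]
t 30.175
small hit False z [0.6141 0.2525 0.0541] open 0.0234
lift open 0.0235 F [-0.5  -0.43 -1.57] t 34.5333
place hit True z [ 0.6276 -0.0853  0.036 ]
t 39.1
```

View pics/end.png

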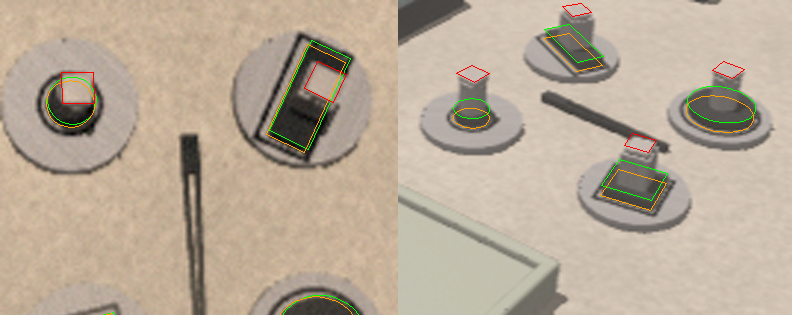

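All four stand upright on their plates. The crop cut off the two near plates in the top view, so I'll take one more look without the model lines.

Run:
```python
from h import *
import pickle;c,d=pickle.load(open("cams2.pkl","rb"))
A=rect(c,.40,.68,-.30,-.04,.008,1520,1.9,False);B=rect(c,.40,.68,-.30,-.04,.018,1520,1.9,False)
for n,(x,y,a) in PLATE.items():
    for I,z,g,col in((A,.008,6,(0,160,255)),(B,.018,0,(0,255,0))):
        L=loop(n,g,x,y,a,z);cv2.polylines(I,[np.c_[(-.04-L[:,1])*1520,(.68-L[:,0])*1520].astype(int)],False,col,1)
cv2.imwrite("pics/end2.png",np.hstack([A,B]))
```

```text
(no output)
```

View pics/end2.png

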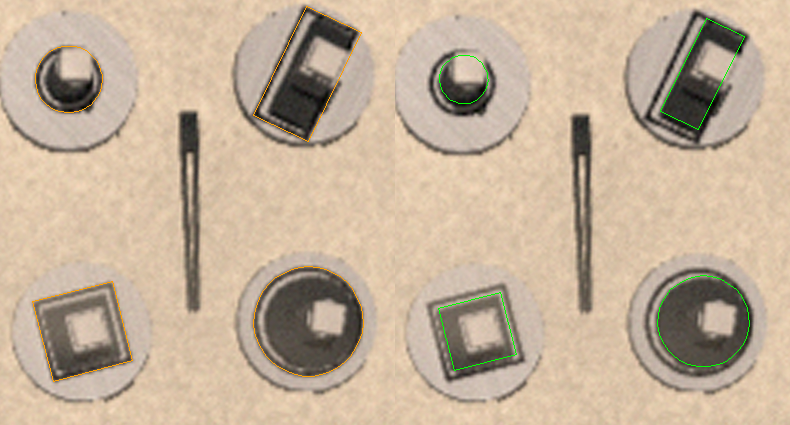

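The outlines match and every foot lies within about 2–3 mm of its predicted place, turned to line up. The forceps haven't moved. Handing in.

Run:
```python
from h import *
s=env.sense();print(s["time_s"],s["tcp_pos"].round(3))
env.finish_job()
```

```text
41.4833 [ 0.302 -0.632  0.228]
the job is handed in; nothing more can be done
```

All four holders are on their matching cold plates, and I handed the job in at about 41 s of the 106 s allowed. I moved them one at a time in the order wide_round, oblong, square, small_round. Each was gripped on the neck at about 25 N and lowered at 20 mm/s until it touched the plate.

- **Set-down:** Contact came with the TCP at 0.036 m every time, which is the height for a foot flat on the plate.
- **Final pictures:** The last top view shows each foot within about 2–3 mm of its outline's centre, with the square and oblong lined up by eye. The last side view shows all four upright.
- **Bystanders:** The forceps look unmoved in the last pictures. I did not check the mould again after the last moves, but the gripper stayed well clear of it.
- **Disagreements:** A quick first reading of the plates differed by about 4–6 mm between the two cameras. The rectified views then agreed to about 1 mm on the plates and a few mm on the holders. No check failed.

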